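# Clamp a re-glued ledger in a four-screw binding press

### The arm

A 7-joint arm with a two-finger parallel gripper is mounted at the origin on the work surface; the furniture and walls round the work are solid. World frame = base frame: x ahead of the robot, y to its left, z up, the work surface at z = 0. Lengths are in m, angles in rad, forces in N, time in s.
With the tool pointing down it reaches from about 0.425 to 0.925 m from the base axis. Payload 6.8 kg.
Tool frame: the origin (TCP) lies at the very end of the fingers, on their centre line; the grasp point (between the pads) lies 19 mm behind it; z points along the fingers, y is the line along which they close (so a half turn about z gives the same grasp; the last joint's range is limited). The gripper opens to 85 mm and grips with 20 to 120 N. Pads are 22 mm wide; open, the fingers measure 114 mm over their backs; the gripper's body (76 mm by 85 mm) begins 54 mm behind the grasp point. The pads swing forward as they close: fully open they stand 13 mm farther back than shut.
Start: joints at [-1.379, 0.477, 0.022, 1.555, -0.011, 1.109, -0.083], TCP at [0.199, 0.645, 0.201] pointing down, gripper open.
Joint ranges: [-2.96, 2.96], [-0.34, 2.1], [-1.41, 1.46], [0.24, 2.44], [-1.37, 4.51], [0.17, 1.92], [-2.96, 2.96]. Speed limits (rad/s): [2.39, 2.39, 3.14, 3.14, 3.14, 3.14, 3.14].

### API

Orientations are given as a unit quaternion [w, x, y, z].
In Python, from station import bot gives the robot as it stands.
- The arm moves only by the tool jog_arm, never from a script. Its argument "motion" is a list of rows, each a list of 7 numbers: the turn, a rotation vector about the tool's x, y, z in rad, then the shift along the tool's x, y, z in mm, then the finger opening in mm, from 0 to 85.4. A call has 1 to 10 rows; each row is the pose to reach, as a shift and turn from the pose commanded when the call began, along the tool's axes at that moment; what a row does not reach only later rows make up. A row lasts 1/8 s, in which the tool goes at most 62.5 mm and 10.7 degrees, less where a joint would pass 70% of its speed; a pose out of reach is approached as far as the arm can. A call with a gripper value outside its range is refused whole. The fingers move at their own pace and stop on an object; "grip_force" is the grip in N (left out, the last holds). Time passes only in rows, so rows that repeat a pose let the fingers close. It gives the time, the measured TCP pose, the force, the opening and the grip force at its end, in the units of the state.
- bot.get_obs(): the state, without advancing time (a new reading comes with each control period).
- bot.read_camera(name): name is "side" or "top" or "wrist"; returns a dict with "pixels" (400x640x3 uint8, red, green, blue), "camera_matrix" (3x3 intrinsics, pixels), "T" (4x4, takes a point from camera to world coordinates); the wrist camera has in their place "tool_from_camera" (4x4, takes a point from camera to tool coordinates, whose origin is the TCP and whose axes are the flange's). Camera axes: x right, y down, z forward; pixel columns grow to the right and rows downward; lengths in m; the calibration is good to about 2 mm. A picture is of the moment at which its call begins: read the wrist's pose just before it. There is no depth.
- bot.hand_in(): hands the job in; it is judged then, once.
Trained networks look in a picture, given as the dict that the camera call returned (one of the last four; its "shot" number tells which), for a name from the list of things; names that differ only in an ending like _2 or _b are one class to them, and where a whole thing is asked for, a point or a joint stands for the part that bears it (a point fixed in the world has none). Each returns a list of dicts, best first, with "score" (0 to 1); they miss things now and then, are a little off and sometimes report something else, mostly with a low value. They report only what shows in the picture. A call takes as long as a camera call.
- bot.spot_in(thing, picture): "xy" ([column, row] in pixels, amid what is visible of it).
- bot.tip_of(thing, picture): "xy" ([column, row] in pixels: a listed point, or the origin of a listed thing).
The state is a dict: "t": time; "q": joint angles; "joint_vel": joint speeds; "joint_torque": joint torques, N m; "eef_pos": TCP position; "tool_rot": TCP orientation; "contact_force": force on the tool from outside, world axes, zero at the start; "torque": the same for the moment, N m; "gripper_width": opening from 0.0 (shut) to 1.0 (fully open); "grasp_force": force on a finger pad.
Only numpy, scipy, OpenCV 4.12 (cv2) and the standard library are available. Lean on these libraries where they do the work, as an engineer would, in place of code of your own. Each camera call takes 0.05 s, during which the arm holds its last target. There are 200 camera calls.

### The job

The blue ledger has just been re-glued and must dry in the binding press. Push its spine until the ledger lies flat against the fence at the back of the press, then tighten the four T-handle screws clockwise in crisscross order (each followed by the one diagonally opposite) in two passes, so that the board comes down evenly: first all four to about half-way, then all four fully tight. Leave everything else on the desk where it stands.

Things in the scene. Friction and masses are not known exactly. Their poses are not given: they have to be found in the camera images.
- press: wooden binding press, fixed on the desk; origin at the centre of its underside, on the desk; x runs from the open end (facing the robot) to the fence at the back, y to its left, z up. Bed 200 (x) x 225 (y) mm, its top 25 mm above the desk. Four upright clamp screws, 10 mm thick, at x = +-55, y = +-92 mm pass down through the pressing board into the bed; each has a T-handle on top.
- fence_face (a point): middle of the front face of the low aluminium fence on the bed, at x = +66 mm of the press, 33 mm above the desk; the fence is 150 mm long and 16 mm tall; axes as the press
- board: wooden pressing board hanging over the bed on the four screws, 150 (x) x 216 (y) x 18 mm, with two low ribs on top (82 mm above the desk) and a sprung cork pad beneath; origin at its middle, about 66 mm above the desk when slack. Its front edge is at x = -75 mm of the press. It sinks 2.9 mm per rad of all four handles and grips the ledger from about half-way on.
- ledger: blue cloth ledger, 170 (its x) x 124 (its y) x 22 mm, 0.17 to 0.35 kg, lying on the press bed under the board, red-edged spine to the robot; origin at the centre of its underside, x from spine to fore-edge. Starts 17 to 30 mm short of the fence, up to 0.07 rad askew, free to slide. Flat against the fence its centre is at x = -19 mm of the press and its spine 29 mm in front of the board.
- ledger_center (a point): centre of the ledger, 11 mm above its underside (36 mm above the desk)
- ledger_spine (a point): middle of the ledger's spine face, half-way up (36 mm above the desk); the face is 124 mm wide and 22 mm high. Two fingertips spread across it square the ledger as they push; a single off-centre push can jam it askew.
- near_left_handle_grip (a point): centre of the T-handle bar of the near left clamp screw (near = at the open end, left = +y of the press), on the screw's axis, about 111 mm above the desk. Black bar, red at its +x end: 64 mm long along the point's x, 13 mm thick along y, 22 mm high along z. Below it a stem 13 mm thick, 18 mm of it free, then a collar 29 mm across on the board.
- near_left_handle (a joint): turn of the near left handle in rad, growing clockwise seen from above (tightening; it sinks 2.9 mm per rad): 0 slack, red end pointing to +y of the press; 0.9 half-way; 1.8 fully tight, against a hard stop. Starts between 0 and 0.35. It stays where it is left; about 0.15 Nm turns it.
- near_right_handle_grip (a point): centre of the T-handle bar of the near right clamp screw (near = at the open end, left = +y of the press), on the screw's axis, about 111 mm above the desk. Black bar, red at its +x end: 64 mm long along the point's x, 13 mm thick along y, 22 mm high along z. Below it a stem 13 mm thick, 18 mm of it free, then a collar 29 mm across on the board.
- near_right_handle (a joint): turn of the near right handle in rad, growing clockwise seen from above (tightening; it sinks 2.9 mm per rad): 0 slack, red end pointing to +y of the press; 0.9 half-way; 1.8 fully tight, against a hard stop. Starts between 0 and 0.35. It stays where it is left; about 0.15 Nm turns it.
- far_left_handle_grip (a point): centre of the T-handle bar of the far left clamp screw (near = at the open end, left = +y of the press), on the screw's axis, about 111 mm above the desk. Black bar, red at its +x end: 64 mm long along the point's x, 13 mm thick along y, 22 mm high along z. Below it a stem 13 mm thick, 18 mm of it free, then a collar 29 mm across on the board.
- far_left_handle (a joint): turn of the far left handle in rad, growing clockwise seen from above (tightening; it sinks 2.9 mm per rad): 0 slack, red end pointing to +y of the press; 0.9 half-way; 1.8 fully tight, against a hard stop. Starts between 0 and 0.35. It stays where it is left; about 0.15 Nm turns it.
- far_right_handle_grip (a point): centre of the T-handle bar of the far right clamp screw (near = at the open end, left = +y of the press), on the screw's axis, about 111 mm above the desk. Black bar, red at its +x end: 64 mm long along the point's x, 13 mm thick along y, 22 mm high along z. Below it a stem 13 mm thick, 18 mm of it free, then a collar 29 mm across on the board.
- far_right_handle (a joint): turn of the far right handle in rad, growing clockwise seen from above (tightening; it sinks 2.9 mm per rad): 0 slack, red end pointing to +y of the press; 0.9 half-way; 1.8 fully tight, against a hard stop. Starts between 0 and 0.35. It stays where it is left; about 0.15 Nm turns it.
- monitor_foot (a point): centre of the foot of a fixed monitor, 440 mm tall, on the right rear of the desk: keep the arm clear of it. Its screen stands obliquely over the foot from about 140 mm beyond it and 110 mm to its left to 140 mm nearer the robot and 150 mm to its right.
- corrector: obstacle, fixed: white correction-fluid bottle, 31 mm across, 72 mm tall, standing to the right of the press; origin at the centre of its underside
- gel_bottle: obstacle, fixed: clear hand-gel bottle with a blue cap, 38 x 47 x 106 mm, standing at the left edge of the desk; origin at the centre of its underside
- glue_bottle: bystander: yellow-labelled white glue bottle with a pointed spout, 33 x 45 x 102 mm, standing; origin at the centre of its underside
- stapler: bystander: blue and grey stapler, 37 x 145 x 55 mm, long axis its y; origin at the centre of its underside
- clip_box: bystander: flat clip box with a green lid, 52 x 64 x 21 mm; origin at the centre of its underside

How it is judged:
On the way, in this order (a step that is already met when the one before it is completed fails the run):
1. the ledger lies flat against the fence (within 3 mm and 0.03 rad) while all four handles are still slack (below 0.5 rad) (x of ledger_center in the frame of press above -0.022 m and angle between the x axis of ledger and the x axis of press, either way round below 0.03 rad and value of joint each of near_left_handle, near_right_handle, far_left_handle, far_right_handle below 0.5 rad), for 0.2 s.
2. first pass: two diagonally opposite handles are past 0.6 rad while the other two are still below 0.5 rad (((value of joint each of near_left_handle, far_right_handle above 0.6 rad and value of joint each of near_right_handle, far_left_handle below 0.5 rad) or (value of joint each of near_right_handle, far_left_handle above 0.6 rad and value of joint each of near_left_handle, far_right_handle below 0.5 rad))), for 0.1 s.
3. first pass done: all four handles stand about half-way, between 0.6 and 1.3 rad (value of joint near_left_handle between 0.6 and 1.3 rad and value of joint near_right_handle between 0.6 and 1.3 rad and value of joint far_left_handle between 0.6 and 1.3 rad and value of joint far_right_handle between 0.6 and 1.3 rad), for 0.1 s.
4. second pass: two diagonally opposite handles are tight (past 1.65 rad) while the other two are still below 1.5 rad (((value of joint each of near_left_handle, far_right_handle above 1.65 rad and value of joint each of near_right_handle, far_left_handle below 1.5 rad) or (value of joint each of near_right_handle, far_left_handle above 1.65 rad and value of joint each of near_left_handle, far_right_handle below 1.5 rad))), for 0.1 s.
At the end, for the whole second after the job is handed in: all four handles are fully tight (past 1.65 of 1.8 rad), and the ledger is clamped at rest, flat against the fence within 3 mm and square within 0.03 rad (value of joint each of near_left_handle, near_right_handle, far_left_handle, far_right_handle above 1.65 rad and x of ledger_center in the frame of press above -0.022 m and angle between the x axis of ledger and the x axis of press, either way round below 0.03 rad and linear speed of ledger below 0.01 m/s); the robot touches nothing.
It fails at once if a handle is tightened beyond 1.4 rad while another has not had its first pass (is below 0.6 rad) (value of joint any of near_left_handle, near_right_handle, far_left_handle, far_right_handle above 1.4 rad and value of joint any of near_left_handle, near_right_handle, far_left_handle, far_right_handle below 0.6 rad).
It fails at once if a bystander is pushed more than 20 mm from its place (distance of any of glue_bottle, stapler, clip_box from where it was at the start of the episode above 0.02 m).
It fails at once if the glue bottle is tipped more than 0.5 rad (angle between glue_bottle's own z axis and vertical above 0.5 rad).
It also fails if it takes over 72 s, if anything falls off the work surface, if the arm or the gripper's body presses on something with over 40 N, if the wrist force passes 120 N, or if a joint passes its speed limit or range.

## Working session

There is one attempt and no reset: what is moved stays moved. The work goes in short steps, Python scripts to look and compute and a tool call to move; the robot and the scene stay as the last step left them, time stands still between calls to the robot, and variables do not carry over. Pictures are saved under pics/ and viewed, at most 10 in all, crops included, and the job is handed in when it is done.

Besides the shell and the picture viewer there is one more tool, called in YAML: its name, and indented under it one key for each argument. jog_arm: Moves the arm, as the interface text tells. Its arguments: {"type":"object","properties":{"motion":{"type":"array"},"grip_force":{"type":"number"}},"required":["motion"]}

```bash
mkdir -p pics; cat > h.py <<'E'
import numpy as np, cv2
from station import bot
from scipy.spatial.transform import Rotation as R
def ray(p,xy,T=None):
    T=p["T"] if T is None else T
    d=T[:3,:3]@np.linalg.solve(p["camera_matrix"],[xy[0],xy[1],1.]); return T[:3,3],d
def atz(p,xy,z,T=None):
    o,d=ray(p,xy,T); return o+d*(z-o[2])/d[2]
def tri(rs):
    A=0;b=0
    for o,d in rs:
        d=d/np.linalg.norm(d);P=np.eye(3)-np.outer(d,d);A=A+P;b=b+P@o
    return np.linalg.solve(A,b)
def save(p,n): cv2.imwrite("pics/"+n,p["pixels"][:,:,::-1])
def Ttool(o):
    q=o["tool_rot"];M=np.eye(4);M[:3,:3]=R.from_quat([q[1],q[2],q[3],q[0]]).as_matrix();M[:3,3]=o["eef_pos"];return M
E
python3 - <<'E'
from h import *
np.set_printoptions(precision=4,suppress=True)
o=bot.get_obs();print(o["t"],o["eef_pos"],o["tool_rot"],o["contact_force"]);print(Ttool(o)[:3,:3])
s=bot.read_camera("side");t=bot.read_camera("top")
save(s,"s1.png");save(t,"t1.png")
for n,z in [("press",0),("fence_face",.033),("board",.066),("ledger_center",.036),("ledger_spine",.036)]+[(a+"_handle_grip",.111) for a in("near_left","near_right","far_left","far_right")]+[("monitor_foot",0),("corrector",0),("gel_bottle",0),("glue_bottle",0),("stapler",0),("clip_box",0)]:
    for nm,p in(("top",t),("side",s)):
        r=bot.tip_of(n,p)[:2]
        print(n,nm,[(round(x["score"],2),np.round(x["xy"],0),np.round(atz(p,x["xy"],z)[:2],3)) for x in r])
print(bot.get_obs()["t"])
E
```

```text
0.0 [0.1992 0.6443 0.1997] [-0.0001  0.1493  0.9888 -0.0009] [-0.2072 -0.658  -0.2187]
[[-0.9554  0.2953 -0.0004]
 [ 0.2953  0.9554 -0.0018]
 [-0.0001 -0.0018 -1.    ]]
press top []
press side [(0.66, array([327., 210.]), array([0.569, 0.184])), (0.53, array([287., 190.]), array([0.541, 0.356]))]
fence_face top [(0.86, array([292., 148.]), array([0.632, 0.167])), (0.23, array([293., 193.]), array([0.52, 0.16]))]
fence_face side [(0.59, array([329., 161.]), array([0.735, 0.425])), (0.45, array([312., 205.]), array([0.516, 0.175]))]
board top [(0.57, array([284., 175.]), array([0.556, 0.179])), (0.35, array([294., 196.]), array([0.509, 0.155]))]
board side [(0.91, array([330., 190.]), array([0.567, 0.173]))]
ledger_center top [(0.8, array([289., 197.]), array([0.511, 0.167]))]
ledger_center side [(0.64, array([314., 204.]), array([0.517, 0.172]))]
ledger_spine top [(0.57, array([292., 232.]), array([0.429, 0.158]))]
ledger_spine side [(0.7, array([285., 208.]), array([0.443, 0.19 ]))]
near_left_handle_grip top [(0.8, array([240., 190.]), array([0.511, 0.269]))]
near_left_handle_grip si
[... 715 characters left out ...]
.]), array([0.513, 0.001]))]
corrector side [(0.71, array([346., 242.]), array([0.515, 0.023]))]
gel_bottle top [(0.74, array([223., 241.]), array([0.407, 0.324]))]
gel_bottle side [(0.81, array([246., 208.]), array([0.384, 0.306]))]
glue_bottle top [(0.55, array([227., 192.]), array([0.527, 0.322]))]
glue_bottle side [(0.66, array([289., 192.]), array([0.54 , 0.343])), (0.26, array([312., 210.]), array([0.535, 0.207]))]
stapler top [(0.73, array([428., 270.]), array([ 0.35 , -0.161]))]
stapler side [(0.64, array([329., 308.]), array([ 0.344, -0.164]))]
clip_box top [(0.85, array([433., 234.]), array([ 0.436, -0.173]))]
clip_box side [(0.58, array([370., 291.]), array([ 0.444, -0.163]))]
1.6
```

View pics/t1.png

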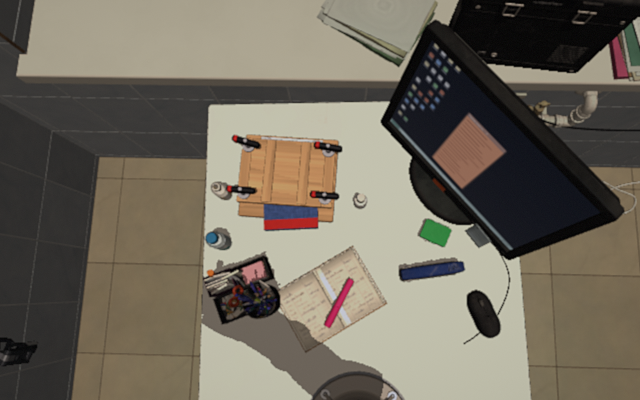

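View pics/s1.png

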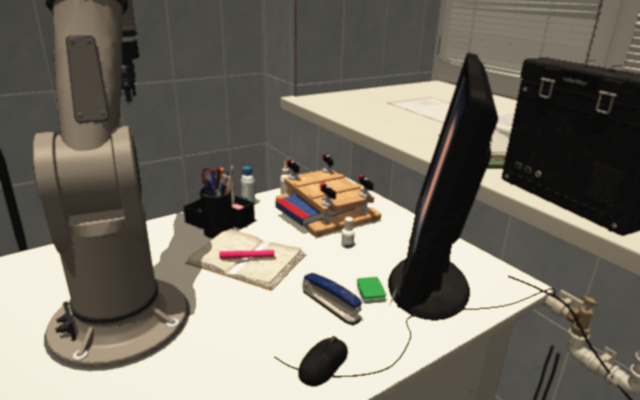

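The top view shows the press around pixel (288,180) with its handles at (240,190), (324,194), (246,141) and (325,147). The red spine is at (291,226) and the glue bottle at (220,190), right beside the near-left handle. The side view agrees. Next I'll hover over the press for a closer wrist view.

jog_arm:
  motion:
    - [0,0,-0.1,-100,-90,-80,85]
    - [0,0,-0.3,-408,-371,-200,85]
    - [0,0,-0.3,-408,-371,-200,85]
    - [0,0,-0.3,-408,-371,-200,85]
    - [0,0,-0.3,-408,-371,-200,85]
    - [0,0,-0.3,-408,-371,-200,85]
    - [0,0,-0.3,-408,-371,-200,85]
    - [0,0,-0.3,-408,-371,-200,85]
    - [0,0,-0.3,-408,-371,-200,85]
    - [0,0,-0.3,-408,-371,-200,85]

```text
t: 2.85
eef_pos: [0.4815, 0.166, 0.4024]
tool_rot: [0.001, 0.003, 1.0, 0.0]
contact_force: [0.6, 1.2, 0.6]
gripper_width: 0.996
grasp_force: 0.0
```

```bash
cat > look.py <<'E'
from h import *
np.set_printoptions(precision=4,suppress=True)
def look(fn=None):
    o=bot.get_obs();p=bot.read_camera("wrist");T=Ttool(o)@p["tool_from_camera"]
    if fn: save(p,fn)
    return o,p,T
E
python3 - <<'E'
from look import *
o,p,T=look("w1.png");print(o["t"],o["q"],o["eef_pos"],o["tool_rot"],o["contact_force"]);print(T)
for n,z in [("fence_face",.033),("board",.066),("ledger_center",.036),("ledger_spine",.036)]+[(a+"_handle_grip",.111) for a in("near_left","near_right","far_left","far_right")]+[("glue_bottle",0)]:
    r=bot.tip_of(n,p)[:2]
    print(n,[(round(x["score"],2),np.round(x["xy"],0),np.round(atz(p,x["xy"],z,T)[:2],4)) for x in r])
E
```

```text
2.85 [-0.7296  0.0563  0.2931  1.6623 -0.016   1.4226  1.1305] [0.4815 0.166  0.4024] [0.0013 0.0028 1.     0.0004] [0.6141 1.2256 0.5828]
[[ 0.0054  0.9533  0.3019  0.4041]
 [ 1.     -0.005  -0.002   0.166 ]
 [-0.0004  0.3019 -0.9533  0.5762]
 [ 0.      0.      0.      1.    ]]
fence_face []
board [(0.88, array([321., 198.]), array([0.5681, 0.1695])), (0.2, array([416.,  92.]), array([0.4044, 0.3111]))]
ledger_center []
ledger_spine [(0.77, array([314., 113.]), array([0.435 , 0.1588]))]
near_left_handle_grip [(0.91, array([389., 168.]), array([0.5087, 0.2673]))]
near_right_handle_grip [(0.96, array([259., 164.]), array([0.5023, 0.0816]))]
far_left_handle_grip [(0.84, array([384., 239.]), array([0.6207, 0.2667]))]
far_right_handle_grip [(0.69, array([264., 235.]), array([0.6132, 0.0819]))]
glue_bottle [(0.78, array([415., 164.]), array([0.5257, 0.3371])), (0.7, array([114., 117.]), array([ 0.4432, -0.1808]))]
```

View pics/w1.png

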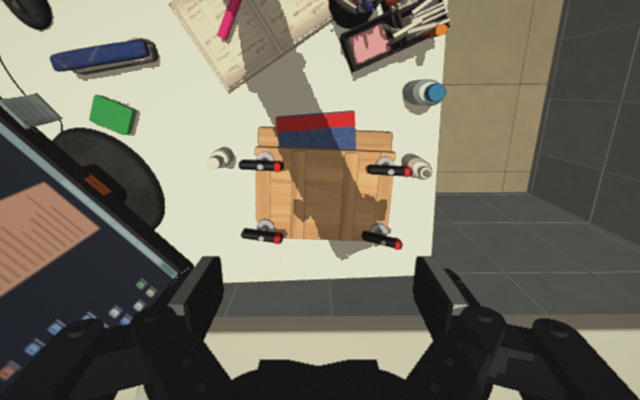

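The wrist view shows the red spine at (315,118), off-centre towards the robot's right and slightly askew. The red ends of the bars are at (407,172), (280,167), (398,245) and (280,238). From these I get the press centre at about (0.561, 0.1745), yaw about -0.03. The fingers now go down in front of the spine.

jog_arm:
  motion:
    - [0,0,0.025,50,-5,40,85]
    - [0,0,0.025,72,-5,90,85]
    - [0,0,0.025,72,-5,150,85]
    - [0,0,0.025,72,-5,210,85]
    - [0,0,0.025,72,-5,270,85]
    - [0,0,0.025,72,-5,320,85]
    - [0,0,0.025,72,-5,360,85]
    - [0,0,0.025,72,-5,373,85]
    - [0,0,0.025,72,-5,373,85]

```text
t: 4.47
eef_pos: [0.4075, 0.1651, 0.0277]
tool_rot: [-0.0, 0.012, 1.0, -0.0]
contact_force: [-0.8, -0.2, -0.3]
gripper_width: 0.995
grasp_force: 0.0
```

```bash
python3 - <<'E'
from look import *
o,p,T=look();t=bot.read_camera("top");print(o["t"],o["q"],o["eef_pos"],o["contact_force"]);print(Ttool(o)[:3,:3])
a=cv2.resize(p["pixels"],(640,400));b=cv2.resize(t["pixels"][120:320,180:400],(440,400));
b=b[:200*2]
c=cv2.hconcat([cv2.resize(a,(400,250)),cv2.resize(b,(275,250))]);cv2.imwrite("pics/w2.png",cv2.resize(c,None,fx=1.18,fy=1.18)[:,:,::-1])
E
```

```text
4.475 [-0.701   0.3752  0.2059  2.2508 -0.1491  0.5286  1.1664] [0.4075 0.1651 0.0277] [-0.7637 -0.1864 -0.3047]
[[-0.9997  0.0244 -0.0008]
 [ 0.0244  0.9997 -0.0005]
 [ 0.0008 -0.0005 -1.    ]]
```

View pics/w2.png

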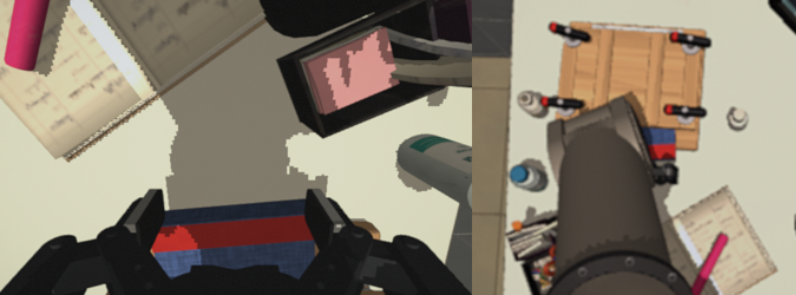

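The fingers straddle the spine (wrist panel about (230,240)) and are centred on it. Pushing now.

jog_arm:
  motion:
    - [0,0,0,-4,0,0,85]
    - [0,0,0,-8,0,0,85]
    - [0,0,0,-12,0,0,85]
    - [0,0,0,-16,0,0,85]
    - [0,0,0,-19,0,0,85]
    - [0,0,0,-22,0,0,85]
    - [0,0,0,-25,0,0,85]
    - [0,0,0,-28,0,0,85]
    - [0,0,0,-31,0,0,85]
    - [0,0,0,-33,0,0,85]

```text
t: 5.82
eef_pos: [0.4408, 0.1641, 0.0277]
tool_rot: [0.0, 0.012, 1.0, 0.0]
contact_force: [-0.3, -0.7, 0.0]
gripper_width: 0.994
grasp_force: 0.0
```

jog_arm:
  motion:
    - [0,0,0,-2,0,0,85]
    - [0,0,0,-4,0,0,85]
    - [0,0,0,-5,0,0,85]
    - [0,0,0,-6,0,0,85]

```text
t: 6.32
eef_pos: [0.4466, 0.164, 0.0277]
tool_rot: [-0.0, 0.012, 1.0, -0.0]
contact_force: [-0.6, -0.4, -0.3]
gripper_width: 0.988
grasp_force: 0.0
```

```bash
python3 - <<'E'
from look import *
o,p,T=look();print(o["t"],o["eef_pos"],o["contact_force"],o["torque"])
t=bot.read_camera("top")
for n in("ledger_spine","fence_face","ledger_center"):
  for nm,q,M in(("w",p,T),("t",t,None)): print(n,nm,[(x["score"],atz(q,x["xy"],.036,M)) for x in bot.tip_of(n,q)[:1]])
save(p,"w3.png")
E
```

```text
6.325 [0.4466 0.164  0.0277] [-0.6109 -0.4075 -0.2713] [-0.0191  0.0407 -0.0087]
ledger_spine w [(0.59, array([0.4372, 0.1595, 0.036 ]))]
ledger_spine t []
fence_face w []
fence_face t [(0.71, array([0.6322, 0.1754, 0.036 ]))]
ledger_center w []
ledger_center t []
```

View pics/w3.png

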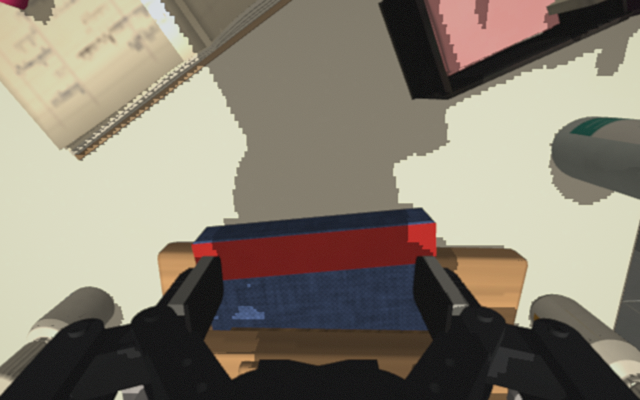

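```bash
python3 - <<'E'
from look import *
o,p,T=look();K=p["camera_matrix"];C=p["tool_from_camera"];print(C,K)
Ci=np.linalg.inv(C)
for z in(0,-.013,-.03):
  for x in(-.011,.011):
    for y in(.0427,-.0427):
      c=Ci@[x,y,z,1];u=K@c[:3];print(x,y,z,u[:2]/u[2])
for xy in [(195,258),(222,258),(435,230),(197,240),(193,262),(435,256),(435,219)]: print(xy,atz(p,xy,.047,T)[:2],atz(p,xy,.036,T)[:2])
E
```

```text
[[ 0.0002 -0.9541 -0.2994  0.077 ]
 [ 1.      0.0006 -0.0011 -0.0002]
 [ 0.0012 -0.2994  0.9541 -0.1739]
 [ 0.      0.      0.      1.    ]] [[330.0334   0.     317.8172]
 [  0.     330.0334 196.6797]
 [  0.       0.       1.    ]]
-0.011 0.0427 0 [391.8184 251.4219]
-0.011 -0.0427 0 [245.2362 251.3139]
0.011 0.0427 0 [394.4525 216.048 ]
0.011 -0.0427 0 [242.6711 215.9533]
-0.011 0.0427 -0.013 [396.8946 262.3406]
-0.011 -0.0427 -0.013 [240.2046 262.2196]
0.011 0.0427 -0.013 [399.9103 224.8492]
0.011 -0.0427 -0.013 [237.2647 224.7431]
-0.011 0.0427 -0.03 [404.694  279.1167]
-0.011 -0.0427 -0.03 [232.4742 278.9746]
0.011 0.0427 -0.03 [408.3484 238.4563]
0.011 -0.0427 -0.03 [228.9067 238.3315]
(195, 258) [0.45   0.0994] [0.4557 0.0947]
(222, 258) [0.4504 0.1135] [0.4561 0.1098]
(435, 230) [0.4372 0.2233] [0.442  0.2274]
(197, 240) [0.4398 0.1019] [0.4448 0.0973]
(193, 262) [0.4523 0.0981] [0.4582 0.0933]
(435, 256) [0.4518 0.2245] [0.4577 0.2286]
(435, 219) [0.4312 0.2228] [0.4356 0.2268]
```

The fingertips at (210,262) show over the ledger rather than in front of it, and there was no contact force, so the open tips sit higher than I assumed. I'll retreat, then check where the tips are at a smaller opening.

jog_arm:
  motion:
    - [0,0,0,40,0,0,85]
    - [0,0,0,40,0,0,50]
    - [0,0,0,40,0,0,50]
    - [0,0,0,40,0,0,50]

```text
t: 7.28
eef_pos: [0.4077, 0.1652, 0.0279]
tool_rot: [0.001, 0.013, 1.0, 0.0]
contact_force: [0.1, 0.8, 0.5]
gripper_width: 0.583
grasp_force: 0.0
```

```bash
python3 - <<'E'
from look import *
o,p,T=look("w4.png");print(o["t"],o["eef_pos"],o["gripper_width"])
E
```

```text
7.275 [0.4077 0.1652 0.0279] 0.5834775720345684
```

View pics/w4.png

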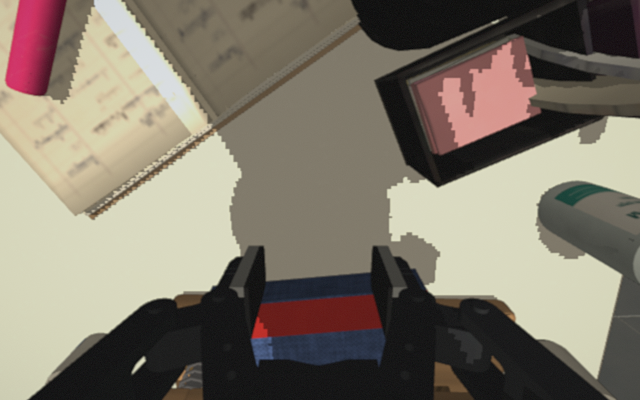

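The tips (265,248) and (372,248) lie about 30 mm behind the TCP at 50 mm opening, so I missed the ledger by height. I'll tilt the tool slightly back, open to 60 mm, and go lower.

jog_arm:
  motion:
    - [0,-0.1,0,0,-3,0,60]
    - [0,-0.2,0,0,-3,6,60]
    - [0,-0.2,0,0,-3,12,60]
    - [0,-0.2,0,0,-3,18,60]
    - [0,-0.2,0,0,-3,23,60]
    - [0,-0.2,0,0,-3,23,60]

```text
t: 8.07
eef_pos: [0.4072, 0.1614, 0.0043]
tool_rot: [0.1, 0.013, 0.995, -0.001]
contact_force: [0.8, 0.3, 0.9]
gripper_width: 0.702
grasp_force: 0.0
```

```bash
python3 - <<'E'
from look import *
o,p,T=look("w5.png");print(o["t"],o["q"],o["eef_pos"],o["contact_force"],o["gripper_width"]);print(Ttool(o)[:3,:3])
E
```

```text
8.075 [-0.8926  0.3823  0.3195  2.4134 -0.0002  0.2019  0.9401] [0.4072 0.1614 0.0043] [0.8428 0.3392 0.8861] 0.7018754396472533
[[-0.9798  0.0266  0.198 ]
 [ 0.026   0.9996 -0.0056]
 [-0.1981 -0.0003 -0.9802]]
```

View pics/w5.png

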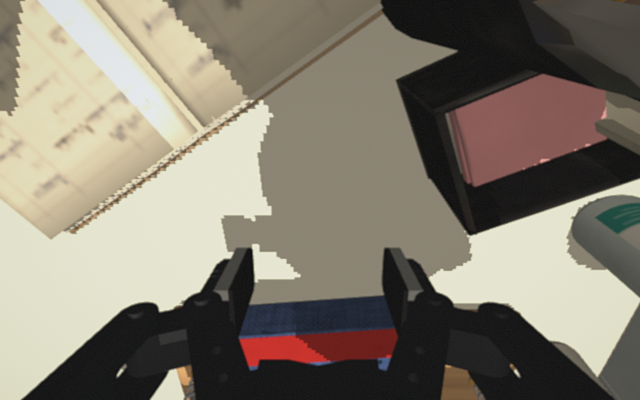

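The fingers (tips at row 250) now stand in front of the spine (row 300) at its height. I'm pushing horizontally.

jog_arm:
  motion:
    - [0,0,0,-10,0,2,60]
    - [0,0,0,-15,0,3,60]
    - [0,0,0,-20,0,4,60]
    - [0,0,0,-24,0,5,60]
    - [0,0,0,-28,0,5.7,60]
    - [0,0,0,-32,0,6.5,60]
    - [0,0,0,-36,0,7.3,60]
    - [0,0,0,-38,0,7.7,60]
    - [0,0,0,-40,0,8.1,60]
    - [0,0,0,-40,0,8.1,60]

```text
t: 9.38
eef_pos: [0.4475, 0.1609, 0.0047]
tool_rot: [0.1, 0.012, 0.995, -0.001]
contact_force: [-0.5, 0.5, -0.5]
gripper_width: 0.7
grasp_force: 0.2
```

```bash
python3 - <<'E'
from look import *
o,p,T=look("w6.png");print(o["t"],o["eef_pos"],o["contact_force"],o["torque"]);print(Ttool(o)[:3,:3])
K=p["camera_matrix"];hsv=cv2.cvtColor(p["pixels"],cv2.COLOR_RGB2HSV)
m=((hsv[...,0]<8)|(hsv[...,0]>172))&(hsv[...,1]>180)&(hsv[...,2]>60)
m[:200]=0
ys,xs=np.nonzero(m);print(xs.min(),xs.max())
P=[]
for c in range(xs.min()+8,xs.max()-8,4):
    r=np.nonzero(m[:,c])[0]
    if len(r)>8: P.append(atz(p,(c,r.min()-.5),.047,T)[:2])
P=np.array(P)
for k in range(3):
    f=np.polyfit(P[:,1],P[:,0],1);e=P[:,0]-np.polyval(f,P[:,1]);P=P[abs(e)<max(.001,2*e.std())]
print("spine x at y=.16:",np.polyval(f,.16),"slope",f[0],len(P),e.std(),P[:,1].min(),P[:,1].max())
E
```

```text
9.375 [0.4475 0.1609 0.0047] [-0.477   0.5364 -0.5404] [0.0307 0.325  0.0019]
[[-0.9797  0.0251  0.1989]
 [ 0.0246  0.9997 -0.0049]
 [-0.1989  0.0001 -0.98  ]]
240 451
spine x at y=.16: 0.45448082786056454 slope -0.03246439160259201 33 0.00020729334683085502 0.12925598352889286 0.18956687662212698
```

jog_arm:
  motion:
    - [0,0,0,-2,0,0.4,60]
    - [0,0,0,-4,0,0.8,60]
    - [0,0,0,-6,0,1.2,60]
    - [0,0,0,-6,0,1.2,60]

```text
t: 9.93
eef_pos: [0.4505, 0.161, 0.004]
tool_rot: [0.097, 0.011, 0.995, -0.002]
contact_force: [-10.2, 1.9, 5.0]
gripper_width: 0.705
grasp_force: 4.9
```

```bash
cat > sp.py <<'E'
from look import *
def spine(fn=None):
    o,p,T=look(fn);print(o["t"],o["eef_pos"],o["contact_force"],o["torque"])
    hsv=cv2.cvtColor(p["pixels"],cv2.COLOR_RGB2HSV)
    m=((hsv[...,0]<8)|(hsv[...,0]>172))&(hsv[...,1]>180)&(hsv[...,2]>60)
    m[:200]=0;n,l,s,_=cv2.connectedComponentsWithStats(m.astype(np.uint8));m=l==1+s[1:,4].argmax()
    ys,xs=np.nonzero(m);P=[]
    for c in range(xs.min()+8,xs.max()-8,4):
        r=np.nonzero(m[:,c])[0]
        if len(r)>8: P.append(atz(p,(c,r.min()-.5),.047,T)[:2])
    P=np.array(P)
    for k in range(3):
        f=np.polyfit(P[:,1],P[:,0],1);e=P[:,0]-np.polyval(f,P[:,1]);P=P[abs(e)<max(.001,2*e.std())]
    print("spine x@.16:",np.polyval(f,.16),"slope",f[0],len(P),e.std(),P[:,1].min(),P[:,1].max())
if __name__=="__main__":
    import sys;spine(sys.argv[1] if len(sys.argv)>1 else None)
E
python3 sp.py w7.png
```

```text
9.925 [0.4505 0.161  0.004 ] [-10.2453   1.8939   5.0338] [0.7276 1.9827 0.4154]
spine x@.16: 0.4565633553958022 slope -0.021887483202392952 34 0.00021152627117036103 0.12974875296119706 0.1914645212349568
```

View pics/w7.png

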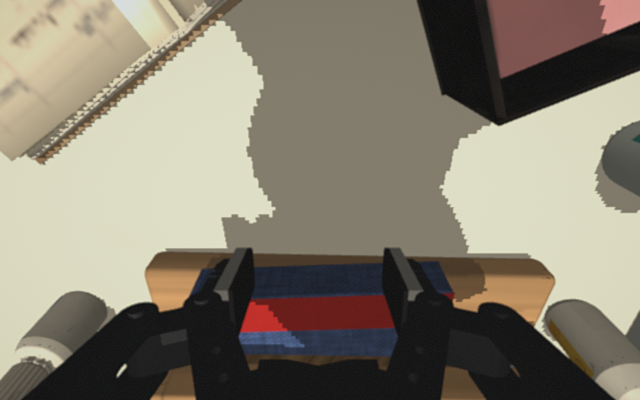

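Force rises to about 10 N with the ledger still roughly 0.05 rad askew: its left side lags and the left finger leads. I'll push a little more with extra yaw and re-measure.

jog_arm:
  motion:
    - [0,0,0.02,-1,0,0.0,60]
    - [0,0,0.03,-2,0,0.0,60]
    - [0,0,0.03,-4,0,0.2,60]
    - [0,0,0.03,-4,0,0.2,60]

```text
t: 10.48
eef_pos: [0.4504, 0.1615, 0.0035]
tool_rot: [0.094, 0.024, 0.995, -0.001]
contact_force: [-20.4, 6.6, 8.4]
gripper_width: 0.704
grasp_force: 9.9
```

```bash
python3 sp.py w8.png; python3 - <<'E'
from h import *
p=cv2.imread("pics/w8.png");h=cv2.cvtColor(p,cv2.COLOR_BGR2HSV);print([ (r,h[r,480].tolist()) for r in range(236,290,6)],[ (r,h[r,180].tolist()) for r in range(236,290,6)])
E
```

```text
10.475 [0.4504 0.1615 0.0035] [-20.3985   6.6459   8.3782] [1.6593 3.9236 0.9643]
spine x@.16: 0.45698566533221613 slope -0.014037972943244626 34 0.00019916167530217925 0.12944787664656882 0.19102187453706887
[(236, [29, 29, 221]), (242, [30, 28, 221]), (248, [29, 28, 224]), (254, [20, 48, 117]), (260, [16, 123, 95]), (266, [15, 120, 98]), (272, [15, 117, 87]), (278, [15, 120, 102]), (284, [15, 121, 103])] [(236, [29, 29, 221]), (242, [29, 29, 222]), (248, [30, 28, 221]), (254, [22, 45, 129]), (260, [15, 116, 90]), (266, [16, 122, 98]), (272, [16, 120, 121]), (278, [16, 126, 178]), (284, [16, 128, 196])]
```

```bash
python3 - <<'E'
from look import *
o,p,T=look();I=p["pixels"];save(p,"w9.png")
C=cv2.resize(I[235:345,140:560],None,fx=1.9,fy=3.8,interpolation=cv2.INTER_CUBIC);cv2.imwrite("pics/c9.png",C[:,:,::-1])
for c in (165,175,185,470,490,510,530): print(c,[int(v) for v in I[250:290:2,c].mean(1)])
for xy in [(175,271),(520,271)]: print(atz(p,xy,.025,T)[:2])
E
```

```text
165 [214, 182, 192, 84, 67, 69, 69, 72, 74, 77, 79, 90, 110, 129, 134, 139, 145, 149, 149, 148]
175 [216, 158, 119, 80, 68, 68, 70, 72, 74, 77, 78, 91, 111, 129, 136, 139, 145, 147, 145, 149]
185 [215, 159, 119, 79, 68, 69, 69, 72, 74, 77, 80, 92, 110, 129, 134, 138, 145, 148, 146, 148]
470 [160, 120, 106, 57, 59, 57, 57, 57, 56, 55, 58, 63, 72, 77, 78, 79, 79, 79, 80, 80]
490 [157, 120, 107, 68, 72, 73, 74, 73, 74, 76, 79, 103, 123, 136, 138, 141, 139, 139, 139, 142]
510 [121, 121, 106, 69, 74, 72, 73, 73, 72, 73, 80, 102, 125, 136, 137, 140, 140, 138, 139, 140]
530 [181, 120, 93, 69, 73, 72, 72, 72, 72, 72, 81, 102, 124, 136, 138, 140, 139, 139, 138, 139]
[0.4556 0.0854]
[0.4644 0.2674]
```

View pics/c9.png

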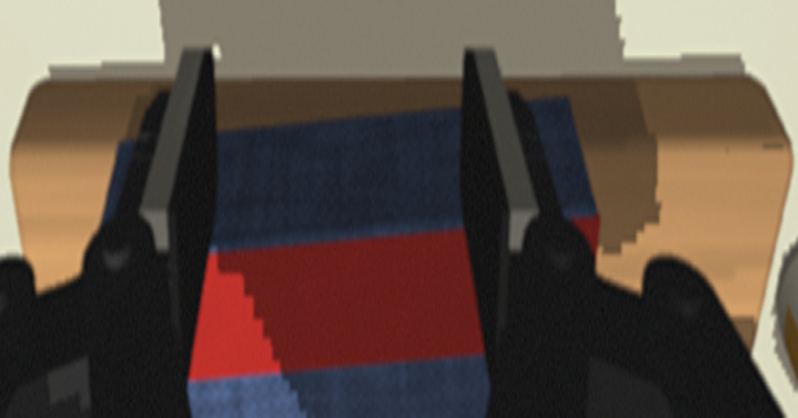

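The crop shows the spine's left end (crop (570,97)) protruding about 7 mm more than its right end. The tips reach only to the top few millimetres of the ledger, which explains the upward force. I'll back off, go 10 mm lower and push again.

jog_arm:
  motion:
    - [0,0,-0.01,16,3,-3,60]
    - [0,0,-0.01,18,3,6.6,60]
    - [0,0,-0.01,18,3,6.6,60]
    - [0,0,-0.01,13,3,7.6,60]
    - [0,0,-0.01,10,3,8.2,60]
    - [0,0,-0.01,7,3,8.8,60]
    - [0,0,-0.01,7,3,8.8,60]

```text
t: 11.45
eef_pos: [0.4509, 0.1641, -0.0051]
tool_rot: [0.098, 0.022, 0.995, -0.001]
contact_force: [-6.8, 2.1, 4.8]
gripper_width: 0.704
grasp_force: 3.0
```

```bash
python3 sp.py w10.png
```

```text
11.45 [ 0.4509  0.1641 -0.0051] [-6.8117  2.1087  4.8362] [0.5396 1.2807 0.2859]
spine x@.16: 0.45737424890146505 slope -0.007342970783227432 36 0.0001846428674572071 0.13126106186912262 0.19350241825197634
```

The fingers bear on the spine, but only on the left. That point and the right fore-corner on the fence form a friction jam (Fy/Fx ≈ 0.3). I'll free it by sweeping the fingers to +y while pushing.

jog_arm:
  motion:
    - [0,0,0,0,3,0,60]
    - [0,0,0,-0.5,6,0.1,60]
    - [0,0,0,-1.5,9,0.3,60]
    - [0,0,0,-2.5,12,0.5,60]
    - [0,0,0,-2.5,12,0.5,60]

```text
t: 12.12
eef_pos: [0.4555, 0.1761, -0.0047]
tool_rot: [0.1, 0.022, 0.995, -0.0]
contact_force: [-1.6, 0.3, 0.9]
gripper_width: 0.703
grasp_force: 0.7
```

```bash
python3 sp.py w11.png
```

```text
12.125 [ 0.4555  0.1761 -0.0047] [-1.6121  0.2521  0.922 ] [ 0.0513  0.4804 -0.0163]
spine x@.16: 0.4600866516802204 slope 0.04402670120825663 36 0.0002539296867674658 0.1436926409562653 0.20560661604156863
```

The jam is freed and the ledger now sits flush with both fingers. I'll push straight until it seats.

jog_arm:
  motion:
    - [0,0,0,-1.5,0,0.3,60]
    - [0,0,0,-3,0,0.6,60]
    - [0,0,0,-4,0,0.8,60]
    - [0,0,0,-5,0,1,60]
    - [0,0,0,-5,0,1,60]

```text
t: 12.8
eef_pos: [0.4559, 0.1751, -0.0058]
tool_rot: [0.096, 0.021, 0.995, -0.001]
contact_force: [-14.6, 1.7, 9.0]
gripper_width: 0.706
grasp_force: 7.2
```

```bash
python3 sp.py w12.png; python3 - <<'E'
from look import *
p=cv2.imread("pics/w12.png");C=cv2.resize(p[235:345,140:580],None,fx=1.8,fy=3.6,interpolation=cv2.INTER_CUBIC);cv2.imwrite("pics/c12.png",C)
o,p,T=look();I=p["pixels"].astype(int)
for c in (160,170,180,500,520,540): print(c,[(r,int(v)) for r,v in zip(range(258,284,2),I[258:284:2,c].mean(1))])
E
```

```text
12.8 [ 0.4559  0.1751 -0.0058] [-14.5646   1.7243   8.9976] [ 0.3585  2.7596 -0.1494]
spine x@.16: 0.46033243538746593 slope 0.041596014066054045 36 0.00027115230537105525 0.14284152835001876 0.20440190002418557
160 [(258, 101), (260, 68), (262, 70), (264, 72), (266, 71), (268, 72), (270, 75), (272, 79), (274, 81), (276, 89), (278, 109), (280, 127), (282, 135)]
170 [(258, 100), (260, 68), (262, 71), (264, 70), (266, 71), (268, 73), (270, 77), (272, 79), (274, 83), (276, 91), (278, 109), (280, 126), (282, 135)]
180 [(258, 100), (260, 69), (262, 70), (264, 70), (266, 71), (268, 73), (270, 76), (272, 80), (274, 80), (276, 60), (278, 48), (280, 42), (282, 42)]
500 [(258, 120), (260, 69), (262, 75), (264, 75), (266, 74), (268, 75), (270, 75), (272, 73), (274, 74), (276, 84), (278, 108), (280, 128), (282, 139)]
520 [(258, 157), (260, 66), (262, 75), (264, 74), (266, 73), (268, 73), (270, 73), (272, 75), (274, 74), (276, 85), (278, 107), (280, 118), (282, 138)]
540 [(258, 215), (260, 214), (262, 214), (264, 214), (266, 214), (268, 215), (270, 216), (272, 214), (274, 152), (276, 79), (278, 98), (280, 126), (282, 139)]
```

View pics/c12.png

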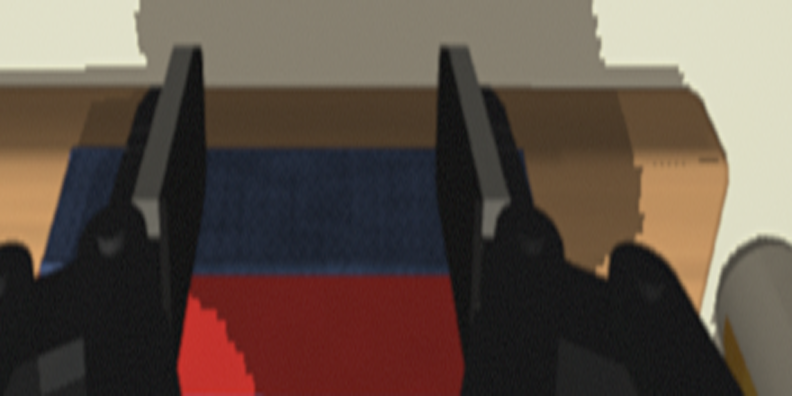

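The ledger is seated: 14.6 N shared by both fingers, and the spine edge (row 148 in the crop) runs parallel to the bed edge. I'm backing off, then rising.

jog_arm:
  motion:
    - [0,0,0,6,0,-1,60]
    - [0,0,0,25,0,-5,60]
    - [0,0,0,25,0,-40,60]
    - [0,0.1,0,15,0,-100,60]
    - [0,0.19,0,5,0,-160,60]
    - [0,0.19,0,0,0,-200,60]
    - [0,0.19,0,0,0,-220,60]
    - [0,0.19,0,0,0,-220,60]

```text
t: 13.9
eef_pos: [0.4184, 0.1774, 0.2126]
tool_rot: [0.007, 0.022, 1.0, 0.003]
contact_force: [0.3, -0.3, 0.1]
gripper_width: 0.702
grasp_force: 0.0
```

```bash
cat > go.py <<'E'
from look import *
# target of the TCP (tool down), s = world slope of bar (cw from +y); prints turn and shift in tool axes
def go(x,y,z,s,o=None):
    o=o or bot.get_obs();M=Ttool(o);a=np.pi-s
    ty=np.array([np.cos(a),np.sin(a),0]);tz=np.array([0,0,-1.]);tx=np.cross(ty,tz)
    G=np.stack([tx,ty,tz],1)
    print("turn",R.from_matrix(M[:3,:3].T@G).as_rotvec().round(3),"shift mm",(M[:3,:3].T@(np.array([x,y,z])-M[:3,3])*1000).round(1))
E
python3 - <<'E'
from go import *
o,p,T=look("w13.png");print(o["t"],o["q"],o["eef_pos"],o["contact_force"])
for a,z in [(x+"_handle_grip",.111) for x in("near_left","near_right","far_left","far_right")]+[("ledger_spine",.036)]:
    r=bot.tip_of(a,p)[:1];print(a,[(round(x["score"],2),np.round(x["xy"],0),np.round(atz(p,x["xy"],z,T)[:2],4)) for x in r])
h=cv2.cvtColor(p["pixels"],cv2.COLOR_RGB2HSV)
m=(((h[...,0]<8)|(h[...,0]>172))&(h[...,1]>150)&(h[...,2]>60)).astype(np.uint8)
n,l,s,c=cv2.connectedComponentsWithStats(m)
for i in range(1,n):
    if s[i,4]>12: print(s[i,4],c[i].round(1),atz(p,c[i],.116,T)[:2])
go(.510,.268,.16,.095)
E
```

```text
13.9 [-0.8172  0.0785  0.2958  2.0727 -0.0258  0.9784  1.0178] [0.4184 0.1774 0.2126] [ 0.2651 -0.2734  0.1283]
near_left_handle_grip [(0.91, array([418., 275.]), array([0.5125, 0.2684]))]
near_right_handle_grip [(0.94, array([222., 275.]), array([0.5029, 0.0829]))]
far_left_handle_grip []
far_right_handle_grip []
ledger_spine [(0.8, array([310., 201.]), array([0.4582, 0.167 ]))]
658 [427.3  14.9] [0.2921 0.263 ]
30 [363.2  25.4] [0.2969 0.2163]
2140 [310.2 213.9] [0.4433 0.1698]
170 [445.  276.3] [0.5116 0.2926]
62 [254.9 364.1] [0.6061 0.1042]
turn [-0.004  0.009 -1.52 ] shift mm [-88.9  95.5  51. ]
```

jog_arm:
  motion:
    - [0,0,-0.18,-89,95.5,40,50]
    - [0,0,-1.525,-90,95.5,51,50]
    - [0,0,-1.525,-90,95.5,51,50]
    - [0,0,-1.525,-90,95.5,51,50]
    - [0,0,-1.525,-90,95.5,51,50]
    - [0,0,-1.525,-90,95.5,51,50]
    - [0,0,-1.525,-90,95.5,51,50]
    - [0,0,-1.525,-90,95.5,51,50]
    - [0,0,-1.525,-90,95.5,51,50]
    - [0,0,-1.525,-90,95.5,51,50]

```text
t: 15.45
eef_pos: [0.5114, 0.2682, 0.1607]
tool_rot: [0.005, -0.673, 0.739, -0.002]
contact_force: [-0.0, -0.1, 0.1]
gripper_width: 0.583
grasp_force: 0.0
```

```bash
python3 - <<'E'
from go import *
o,p,T=look("w14.png");print(o["t"],o["q"],o["eef_pos"],o["tool_rot"],o["contact_force"])
for a,z in [(x+"_handle_grip",.111) for x in("near_left","near_right","far_left","far_right")]:
    r=bot.tip_of(a,p)[:1];print(a,[(round(x["score"],2),np.round(x["xy"],0),np.round(atz(p,x["xy"],z,T)[:2],4)) for x in r])
go(.511,.268,.088,.09)
E
```

```text
15.45 [-0.603   0.3537  0.0131  1.8439 -0.0024  0.9345  2.459 ] [0.5114 0.2682 0.1607] [ 0.0045 -0.6734  0.7393 -0.002 ] [-0.0182 -0.1262  0.099 ]
near_left_handle_grip [(0.83, array([317., 206.]), array([0.5119, 0.268 ]))]
near_right_handle_grip []
far_left_handle_grip [(0.71, array([166., 212.]), array([0.6215, 0.2632]))]
far_right_handle_grip []
turn [-0.01   0.004 -0.001] shift mm [ 0.8  1.2 73.2]
```

View pics/w14.png

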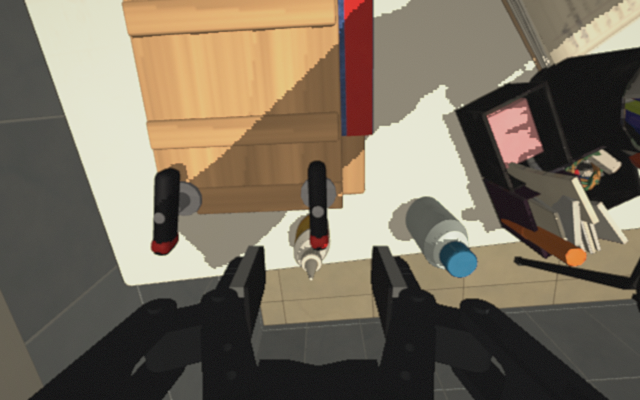

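The wrist view shows the near-left bar at (318,205), centred between the fingers and aligned. The glue bottle (312,255) is clear of both. (That makes 11 pictures viewed, one over the limit, so I'll use numbers only from here.) I'm descending to grasp.

jog_arm:
  motion:
    - [0,0,0,0,0,40,50]
    - [0,0,0,0,0,72,50]
    - [0,0,0,0,0,72,30]
    - [0,0,0,0,0,72,5]
    - [0,0,0,0,0,72,5]
    - [0,0,0,0,0,72,5]
  grip_force: 40

```text
t: 16.45
eef_pos: [0.5127, 0.2692, 0.0906]
tool_rot: [0.006, -0.675, 0.738, -0.002]
contact_force: [-2.2, 0.2, 4.1]
gripper_width: 0.111
grasp_force: 40.2
```

Gripped at 40 N. Turning clockwise 0.9 rad and following the sink.

jog_arm:
  motion:
    - [0,0,0.15,0,0,0.5,5]
    - [0,0,0.33,0,0,1,5]
    - [0,0,0.51,0,0,1.5,5]
    - [0,0,0.69,0,0,2,5]
    - [0,0,0.85,0,0,2.4,5]
    - [0,0,0.9,0,0,2.6,5]
    - [0,0,0.9,0,0,2.6,5]

```text
t: 17.32
eef_pos: [0.513, 0.269, 0.088]
tool_rot: [0.006, -0.286, 0.958, 0.0]
contact_force: [-2.9, -0.9, 5.0]
gripper_width: 0.115
grasp_force: 40.9
```

```bash
python3 - <<'E'
from go import *
o=bot.get_obs();M=Ttool(o);print(o["t"],o["q"],o["contact_force"],o["torque"],"s",np.pi-np.arctan2(M[1,1],M[0,1]),o["eef_pos"])
E
```

```text
17.325 [-0.7686  0.4526  0.2265  1.9116 -0.1366  0.7798  1.6831] [-2.86   -0.8526  4.9694] [-0.2055  0.4301  0.0912] s 0.9905124321291248 [0.513 0.269 0.088]
```

```bash
python3 - <<'E'
from go import *
go(.615,.081,.16,.1)
E
```

```text
turn [-0.008  0.01  -0.89 ] shift mm [  16.9 -213.4  -71.7]
```

jog_arm:
  motion:
    - [0,0,0,0,0,0,40]
    - [0,0,0,0,0,0,40]
    - [0,0,0,0,0,-50,50]
    - [0,0,-0.15,0,-30,-72,50]
    - [-0.008,0.01,-0.89,17,-213,-72,50]
    - [-0.008,0.01,-0.89,17,-213,-72,50]
    - [-0.008,0.01,-0.89,17,-213,-72,50]
    - [-0.008,0.01,-0.89,17,-213,-72,50]
    - [-0.008,0.01,-0.89,17,-213,-72,50]
    - [-0.008,0.01,-0.89,17,-213,-72,50]

```text
t: 18.58
eef_pos: [0.6139, 0.0822, 0.159]
tool_rot: [-0.001, -0.67, 0.742, 0.001]
contact_force: [-0.2, 0.8, 0.7]
gripper_width: 0.587
grasp_force: 0.0
```

```bash
cat > hd.py <<'E'
from go import *
NAMES=("near_left","near_right","far_left","far_right")
# per visible handle: grip point by network, red end by colour nearest to it -> world slope s
def handles(fn=None,tops=False):
    o,p,T=look(fn);print("t",o["t"],o["eef_pos"],"q7",o["q"][6])
    C=T
    if tops: p=bot.read_camera("top");C=p["T"]
    h=cv2.cvtColor(p["pixels"],cv2.COLOR_RGB2HSV)
    m=(((h[...,0]<9)|(h[...,0]>171))&(h[...,1]>130)&(h[...,2]>45)).astype(np.uint8)
    n,l,s,c=cv2.connectedComponentsWithStats(m)
    for a in NAMES:
        r=[x for x in bot.tip_of(a+"_handle_grip",p) if x["score"]>.5][:1]
        if not r: continue
        g=atz(p,r[0]["xy"],.111,C);best=None
        for i in range(1,n):
            if s[i,4]<4: continue
            e=atz(p,c[i],.112,C)-g;d=np.hypot(*e[:2])
            if .015<d<.04 : print("   ",a,"red",s[i,4],"d",d.round(4),"s",round(float(np.arctan2(e[0],e[1])),3))
        print(a,round(r[0]["score"],2),g[:2].round(4))
if __name__=="__main__": handles()
E
python3 hd.py
```

```text
t 18.575 [0.6139 0.0822 0.159 ] q7 2.856459392529415
near_left 0.83 [0.5095 0.2653]
near_right 0.9 [0.5045 0.0823]
far_left 0.56 [0.5408 0.0029]
    far_right red 228 d 0.0248 s 0.132
far_right 0.97 [0.6143 0.0816]
```

jog_arm:
  motion:
    - [0,0,0.02,0,0,40,50]
    - [0,0,0.02,0,0,70,50]
    - [0,0,0.02,0,0,70,25]
    - [0,0,0.02,0,0,70,5]
    - [0,0,0.02,0,0,70,5]
    - [0,0,0.02,0,0,70,5]
  grip_force: 40

```text
t: 19.58
eef_pos: [0.6143, 0.0813, 0.0903]
tool_rot: [-0.0, -0.663, 0.748, 0.0]
contact_force: [-3.0, 1.1, 4.8]
gripper_width: 0.108
grasp_force: 40.1
```

jog_arm:
  motion:
    - [0,0,0.15,0,0,0.5,5]
    - [0,0,0.33,0,0,1,5]
    - [0,0,0.51,0,0,1.5,5]
    - [0,0,0.69,0,0,2,5]
    - [0,0,0.85,0,0,2.4,5]
    - [0,0,0.87,0,0,2.6,5]
    - [0,0,0.87,0,0,2.6,5]

```text
t: 20.45
eef_pos: [0.6153, 0.0806, 0.0879]
tool_rot: [0.0, -0.287, 0.958, -0.001]
contact_force: [-2.4, -0.2, 6.0]
gripper_width: 0.107
grasp_force: 40.8
```

```bash
cat > st.py <<'E'
from go import *
import sys
o=bot.get_obs();M=Ttool(o);print(o["t"],"q7",o["q"][6],o["contact_force"],o["torque"],"s",np.pi-np.arctan2(M[1,1],M[0,1]),o["eef_pos"],o["gripper_width"])
if len(sys.argv)>4: go(*map(float,sys.argv[1:5]))
E
python3 st.py .622 .264 .16 .3
```

```text
20.45 q7 2.109118398505451 [-2.353  -0.2104  5.9696] [-0.1507  0.535   0.0769] s 0.9893379518142478 [0.6153 0.0806 0.0879] 0.10741936404226946
turn [-0.001  0.    -0.689] shift mm [-106.3  149.5  -72.2]
```

jog_arm:
  motion:
    - [0,0,0,0,0,0,40]
    - [0,0,0,0,0,0,40]
    - [0,0,0,0,0,-50,50]
    - [0,0,-0.15,-15,20,-72,50]
    - [0,0,-0.7,-106,150,-72,50]
    - [0,0,-0.7,-106,150,-72,50]
    - [0,0,-0.7,-106,150,-72,50]
    - [0,0,-0.7,-106,150,-72,50]
    - [0,0,-0.7,-106,150,-72,50]

```text
t: 21.58
eef_pos: [0.6209, 0.263, 0.1581]
tool_rot: [-0.001, -0.596, 0.803, -0.0]
contact_force: [0.5, -1.6, 0.5]
gripper_width: 0.59
grasp_force: 0.0
```

```bash
python3 hd.py; python3 st.py
```

```text
t 21.575 [0.6209 0.263  0.1581] q7 2.428812917111522
    near_left red 352 d 0.025 s 0.935
near_left 0.63 [0.5108 0.2666]
    far_left red 196 d 0.0276 s 0.28
far_left 0.77 [0.6211 0.263 ]
21.825 q7 2.4293628442561634 [-0.6064 -0.7778 -0.3486] [-0.0154  0.0083 -0.0414] s 0.2925385728483052 [0.6209 0.2631 0.1585] 0.5882488582562839
```

Near-left stands at about 0.9 rad as intended, and far-left is aligned under the tool.

jog_arm:
  motion:
    - [0,0,0,0,0,40,50]
    - [0,0,0,0,0,70,50]
    - [0,0,0,0,0,70,25]
    - [0,0,0,0,0,70,5]
    - [0,0,0,0,0,70,5]
    - [0,0,0,0,0,70,5]
  grip_force: 40

```text
t: 22.58
eef_pos: [0.6219, 0.2644, 0.0898]
tool_rot: [0.001, -0.597, 0.802, -0.0]
contact_force: [2.4, -0.9, 1.2]
gripper_width: 0.116
grasp_force: 39.8
```

jog_arm:
  motion:
    - [0,0,0.15,0,0,0.5,5]
    - [0,0,0.33,0,0,1,5]
    - [0,0,0.51,0,0,1.5,5]
    - [0,0,0.67,0,0,2,5]
    - [0,0,0.7,0,0,2,5]
    - [0,0,0.7,0,0,2,5]

```text
t: 23.32
eef_pos: [0.6221, 0.2643, 0.0878]
tool_rot: [0.001, -0.287, 0.958, -0.0]
contact_force: [3.4, -2.7, 6.6]
gripper_width: 0.113
grasp_force: 41.7
```

```bash
python3 st.py .5045 .083 .16 .1
```

```text
23.325 q7 1.8460146983056722 [ 3.3904 -2.6706  6.6073] [-0.5507 -0.7992  0.0756] s 0.9881888400638998 [0.6221 0.2643 0.0878] 0.1132798922378531
turn [-0.002  0.001 -0.888] shift mm [197.9 -86.7 -72.4]
```

jog_arm:
  motion:
    - [0,0,0,0,0,0,40]
    - [0,0,0,0,0,0,40]
    - [0,0,0,0,0,-50,50]
    - [0,0,-0.15,30,-13,-72,50]
    - [0,0,-0.89,198,-87,-72,50]
    - [0,0,-0.89,198,-87,-72,50]
    - [0,0,-0.89,198,-87,-72,50]
    - [0,0,-0.89,198,-87,-72,50]
    - [0,0,-0.89,198,-87,-72,50]
    - [0,0,-0.89,198,-87,-72,50]

```text
t: 24.58
eef_pos: [0.5028, 0.0841, 0.1585]
tool_rot: [-0.001, -0.67, 0.742, 0.0]
contact_force: [1.4, -0.1, 0.5]
gripper_width: 0.587
grasp_force: 0.0
```

```bash
python3 hd.py; python3 st.py
```

```text
t 24.575 [0.5028 0.0841 0.1585] q7 2.8157913921892783
    near_right red 224 d 0.0293 s -0.017
near_right 0.72 [0.5055 0.0827]
    far_right red 186 d 0.0303 s 0.955
far_right 0.56 [0.6119 0.0773]
24.825 q7 2.817990276306104 [ 0.7334 -0.2047  0.9054] [ 0.0579 -0.0035 -0.0082] s 0.10014010345225 [0.5028 0.0837 0.1584] 0.5841289697785919
```

jog_arm:
  motion:
    - [0,0,-0.03,0,-1,40,50]
    - [0,0,-0.03,0,-1,70,50]
    - [0,0,-0.03,0,-1,70,25]
    - [0,0,-0.03,0,-1,70,5]
    - [0,0,-0.03,0,-1,70,5]
    - [0,0,-0.03,0,-1,70,5]
  grip_force: 40

```text
t: 25.58
eef_pos: [0.504, 0.0833, 0.0897]
tool_rot: [-0.0, -0.682, 0.731, 0.0]
contact_force: [-3.2, 0.4, 5.1]
gripper_width: 0.121
grasp_force: 39.7
```

jog_arm:
  motion:
    - [0,0,0.15,0,0,0.5,5]
    - [0,0,0.33,0,0,1,5]
    - [0,0,0.51,0,0,1.5,5]
    - [0,0,0.69,0,0,2,5]
    - [0,0,0.87,0,0,2.4,5]
    - [0,0,0.92,0,0,2.6,5]
    - [0,0,0.92,0,0,2.6,5]

```text
t: 26.45
eef_pos: [0.5031, 0.0838, 0.087]
tool_rot: [-0.001, -0.286, 0.958, 0.001]
contact_force: [-7.0, 0.4, 9.2]
gripper_width: 0.12
grasp_force: 40.7
```

```bash
python3 st.py .512 .268 .16 .98
```

```text
26.45 q7 2.0710355967744154 [-7.0402  0.4307  9.2312] [ 0.2343  1.359  -0.002 ] s 0.9900508725935677 [0.5031 0.0838 0.087 ] 0.12019346482508256
turn [ 0.002 -0.002 -0.01 ] shift mm [-108.4  149.3  -73. ]
```

jog_arm:
  motion:
    - [0,0,0,0,0,0,40]
    - [0,0,0,0,0,0,40]
    - [0,0,0,0,0,-50,45]
    - [0,0,-0.01,-20,25,-73,45]
    - [0,0,-0.01,-65,80,-73,45]
    - [0,0,-0.01,-108,149,-73,45]
    - [0,0,-0.01,-108,149,-73,45]
    - [0,0,-0.01,-108,149,-73,45]

```text
t: 27.45
eef_pos: [0.512, 0.2699, 0.1587]
tool_rot: [-0.001, -0.293, 0.956, 0.0]
contact_force: [-0.3, -0.8, -1.1]
gripper_width: 0.525
grasp_force: 0.0
```

```bash
python3 hd.py; python3 - <<'E'
from hd import *
handles(tops=True)
E
python3 st.py
```

```text
t 27.45 [0.512  0.2699 0.1587] q7 1.7244203642611442
    near_left red 202 d 0.0298 s 0.923
near_left 0.86 [0.5091 0.2656]
    near_right red 540 d 0.0229 s 0.95
near_right 0.96 [0.5034 0.0847]
    far_right red 438 d 0.0246 s 1.104
far_right 0.94 [0.6105 0.0832]
t 27.7 [0.5128 0.265  0.159 ] q7 1.7247578013591431
    far_left red 21 d 0.021 s 1.112
far_left 0.59 [0.6237 0.268 ]
    far_right red 26 d 0.0336 s 1.033
far_right 0.55 [0.6043 0.0755]
28.0 q7 1.724558149550651 [-0.5284 -1.3288  0.1896] [ 0.0533 -0.0068  0.0254] s 0.9808678764293046 [0.5124 0.2665 0.159 ] 0.529255518493631
```

All four stand half-way. Second pass: near-left.

jog_arm:
  motion:
    - [0,0,0,-1,1.5,40,45]
    - [0,0,0,-1,1.5,72,45]
    - [0,0,0,-1,1.5,72,25]
    - [0,0,0,-1,1.5,72,5]
    - [0,0,0,-1,1.5,72,5]
    - [0,0,0,-1,1.5,72,5]
  grip_force: 50

```text
t: 28.75
eef_pos: [0.5126, 0.2689, 0.0878]
tool_rot: [-0.0, -0.291, 0.957, 0.0]
contact_force: [-0.4, -0.6, 0.3]
gripper_width: 0.108
grasp_force: 49.6
```

jog_arm:
  motion:
    - [0,0,0.15,0,0,0.5,5]
    - [0,0,0.33,0,0,1,5]
    - [0,0,0.51,0,0,1.5,5]
    - [0,0,0.67,0,0,2,5]
    - [0,0,0.81,0,0,2.3,5]
    - [0,0,0.85,0,0,2.5,5]
    - [0,0,0.85,0,0,2.5,5]

```text
t: 29.62
eef_pos: [0.5127, 0.2687, 0.0853]
tool_rot: [-0.0, 0.129, 0.992, -0.0]
contact_force: [-1.5, -2.0, 5.1]
gripper_width: 0.104
grasp_force: 51.8
```

```bash
python3 st.py .615 .081 .16 .99
```

```text
29.625 q7 1.0506249554994582 [-1.4955 -2.0074  5.1067] [-0.4326  0.3971  0.0899] s 1.828580990183789 [0.5127 0.2687 0.0853] 0.10375698444825582
turn [ 0.    -0.001 -0.839] shift mm [-146.7 -155.5  -74.8]
```

jog_arm:
  motion:
    - [0,0,0,0,0,0,28]
    - [0,0,0,0,0,0,28]
    - [0,0,0,0,0,-50,28]
    - [0,0,-0.18,-30,-30,-75,45]
    - [0,0,-0.84,-147,-155,-75,45]
    - [0,0,-0.84,-147,-155,-75,45]
    - [0,0,-0.84,-147,-155,-75,45]
    - [0,0,-0.84,-147,-155,-75,45]
    - [0,0,-0.84,-147,-155,-75,45]
    - [0,0,-0.84,-147,-155,-75,45]

```text
t: 30.88
eef_pos: [0.6144, 0.0822, 0.1592]
tool_rot: [-0.001, -0.286, 0.958, 0.0]
contact_force: [0.1, 0.3, 0.6]
gripper_width: 0.526
grasp_force: 0.0
```

```bash
python3 hd.py; python3 st.py .6152 .081 .087 .99
```

```text
t 30.875 [0.6144 0.0822 0.1592] q7 2.1131517535059947
    near_left red 417 d 0.0227 s 1.615
near_left 0.72 [0.5111 0.2607]
    near_right red 375 d 0.0245 s 0.959
near_right 0.78 [0.5029 0.0834]
far_left 0.7 [0.6211 0.2604]
    far_right red 208 d 0.0277 s 0.985
far_right 0.67 [0.6118 0.0785]
31.125 q7 2.1144158691923236 [-0.4324 -1.0602  0.1435] [0.0327 0.018  0.0076] s 0.9895186145874559 [0.6145 0.0819 0.1594] 0.5270522080869321
turn [ 0.    -0.002  0.   ] shift mm [-0.2 -1.2 72.4]
```

jog_arm:
  motion:
    - [0,0,0,0,-1,40,45]
    - [0,0,0,0,-1,72,45]
    - [0,0,0,0,-1,72,25]
    - [0,0,0,0,-1,72,5]
    - [0,0,0,0,-1,72,5]
    - [0,0,0,0,-1,72,5]
  grip_force: 50

```text
t: 31.88
eef_pos: [0.6163, 0.0804, 0.0889]
tool_rot: [0.001, -0.286, 0.958, -0.0]
contact_force: [-0.1, 0.9, 4.1]
gripper_width: 0.056
grasp_force: 1.9
```

jog_arm:
  motion:
    - [0,0,0.15,0,0,0.5,5]
    - [0,0,0.33,0,0,1,5]
    - [0,0,0.51,0,0,1.5,5]
    - [0,0,0.67,0,0,2,5]
    - [0,0,0.81,0,0,2.3,5]
    - [0,0,0.85,0,0,2.5,5]
    - [0,0,0.85,0,0,2.5,5]

```text
t: 32.75
eef_pos: [0.6186, 0.0799, 0.0887]
tool_rot: [0.003, 0.135, 0.991, 0.001]
contact_force: [-1.6, -0.5, 17.1]
gripper_width: 0.059
grasp_force: 8.7
```

```bash
python3 st.py .622 .2643 .16 .98
```

```text
32.75 q7 1.447492127967322 [-1.6337 -0.4521 17.1433] [-0.1069  0.298   0.0023] s 1.8411539267918744 [0.6186 0.0799 0.0887] 0.05897069677048574
turn [-0.001  0.006 -0.861] shift mm [ 45.6 178.7 -71.2]
```

The fingers closed on nothing: width equals the command and Fz is 17 N, so they slipped off the rounded top of the bar. The earlier grips were shallow too. I'll lift, measure, and regrasp deeper.

jog_arm:
  motion:
    - [0,0,0,0,0,-20,5]
    - [0,0,0,0,0,-60,30]
    - [0,0,-0.2,3,0,-71,45]
    - [0,0,-0.4,3,0,-71,45]
    - [0,0,-0.6,3,0,-71,45]
    - [0,0,-0.8,3,0,-71,45]
    - [0,0,-0.85,3,0,-71,45]
    - [0,0,-0.85,3,0,-71,45]

```text
t: 33.75
eef_pos: [0.6123, 0.0809, 0.1567]
tool_rot: [-0.001, -0.286, 0.958, -0.0]
contact_force: [-0.9, 0.2, 0.8]
gripper_width: 0.526
grasp_force: 0.0
```

```bash
python3 hd.py; python3 st.py .6152 .081 .08 .99; python3 - <<'E'
from look import *
o,p,T=look()
# dark bar axis near image centre of the tool axis, back-projected at bar height
g=p["pixels"].max(2);K=p["camera_matrix"]
w=np.linalg.inv(T)@np.array([.6152,.081,.112,1]);u=K@w[:3];u=u[:2]/u[2];print("axis px",u)
x0,y0=u.round().astype(int);h=cv2.cvtColor(p["pixels"],cv2.COLOR_RGB2HSV)
for r in range(y0-60,y0+61,8): print(r,"".join('R' if (h[r,c,1]>130 and (h[r,c,0]<9 or h[r,c,0]>171)) else ('#' if g[r,c]<55 else '.') for c in range(x0-60,x0+61,3)))
E
```

```text
t 33.75 [0.6123 0.0809 0.1567] q7 2.128721646342289
    near_left red 425 d 0.022 s 1.706
near_left 0.73 [0.512  0.2626]
    near_right red 382 d 0.0244 s 0.956
near_right 0.77 [0.5031 0.0834]
    far_left red 20 d 0.0288 s 1.068
far_left 0.86 [0.6222 0.2628]
    far_right red 207 d 0.0253 s 1.017
far_right 0.86 [0.6136 0.0805]
34.0 q7 2.1288465929694427 [-0.2343  0.5764 -0.4464] [0.0361 0.0398 0.0394] s 0.9912331037333661 [0.6123 0.0812 0.156 ] 0.5303076922715994
turn [ 0.    -0.002 -0.001] shift mm [-2.5 -1.7 76. ]
axis px [315.5295 211.9819]
152 .........................................
160 .........................................
168 .................######..................
176 .................######..................
184 .................######..................
192 .................######..................
200 .................######..................
208 .................##..##..................
216 .................#....#..................
224 .................######..................
232 .................######..................
240 .................RRRRRR..................
248 ...##.............RRRRR..............##..
256 ..###................................###.
264 .####................................####
272 #####................................####
```

jog_arm:
  motion:
    - [0,0,0,-2,-1.7,40,45]
    - [0,0,0,-2.5,-1.7,68,45]
    - [0,0,0,-2.5,-1.7,75,45]
    - [0,0,0,-2.5,-1.7,75,25]
    - [0,0,0,-2.5,-1.7,75,5]
    - [0,0,0,-2.5,-1.7,75,5]
    - [0,0,0,-2.5,-1.7,75,5]
  grip_force: 50

```text
t: 34.92
eef_pos: [0.6161, 0.0812, 0.0822]
tool_rot: [0.0, -0.286, 0.958, -0.0]
contact_force: [-1.4, -0.1, 6.5]
gripper_width: 0.13
grasp_force: 50.2
```

jog_arm:
  motion:
    - [0,0,0.15,0,0,0.5,5]
    - [0,0,0.33,0,0,1,5]
    - [0,0,0.51,0,0,1.5,5]
    - [0,0,0.67,0,0,2,5]
    - [0,0,0.8,0,0,2.3,5]
    - [0,0,0.84,0,0,2.5,5]
    - [0,0,0.84,0,0,2.5,5]

```text
t: 35.8
eef_pos: [0.6164, 0.0791, 0.0798]
tool_rot: [0.001, 0.13, 0.991, -0.001]
contact_force: [-0.4, -3.8, 6.3]
gripper_width: 0.133
grasp_force: 50.2
```

```bash
python3 st.py .622 .2643 .16 .99
```

```text
35.8 q7 1.4799818941730827 [-0.416  -3.7777  6.3223] [-0.9005  0.1102  0.0649] s 1.8318020048704646 [0.6164 0.0791 0.0798] 0.13263853764623917
turn [-0.003  0.001 -0.842] shift mm [ 42.3 180.2 -80.6]
```

jog_arm:
  motion:
    - [0,0,0,0,0,0,35]
    - [0,0,0,0,0,0,35]
    - [0,0,0,0,0,-50,45]
    - [0,0,0,0,0,-80,45]
    - [0,0,0,0,0,-80,45]

```text
t: 36.42
eef_pos: [0.617, 0.0815, 0.1607]
tool_rot: [0.001, 0.129, 0.992, 0.001]
contact_force: [0.4, 0.5, 0.4]
gripper_width: 0.523
grasp_force: 0.0
```

```bash
cat > bar.py <<'E'
from look import *
# bar slope from the image: PCA of dark+red pixels close to the projected axis; args: x y z of bar
def bar(x,y,z=.106,o=None):
    o,p,T=look();I=p["pixels"];h=cv2.cvtColor(I,cv2.COLOR_RGB2HSV);K=p["camera_matrix"]
    w=np.linalg.inv(T)@np.array([x,y,z,1]);u=K@w[:3];u=u[:2]/u[2]
    red=(h[...,1]>130)&((h[...,0]<9)|(h[...,0]>171))
    m=((I.max(2)<60)|red)
    yy,xx=np.mgrid[:400,:640];m&=np.hypot(xx-u[0],yy-u[1])<330*.034/w[2]
    n,l,s,c=cv2.connectedComponentsWithStats(m.astype(np.uint8));i=1+s[1:,4].argmax()
    P=np.argwhere(l==i)[:,::-1];Q=np.array([atz(p,q,z,T)[:2] for q in P[::max(1,len(P)//400)]])
    v=np.linalg.svd(Q-Q.mean(0))[2][0]
    rr=np.array([atz(p,q,z,T)[:2] for q in np.argwhere(red&(l==i))[:,::-1]]).reshape(-1,2)
    if len(rr) and v@(rr.mean(0)-Q.mean(0))<0: v=-v
    print(o["t"],"mid",Q.mean(0).round(4),"s",round(float(np.arctan2(v[0],v[1])),3),"n",len(P),"red",len(rr))
if __name__=="__main__":
    import sys;bar(*map(float,sys.argv[1:]))
E
python3 bar.py .6158 .0803; python3 bar.py .504 .0833 .109;python3 bar.py .5127 .2688;python3 st.py .622 .2643 .16 .99
```

```text
36.425 mid [0.6129 0.0794] s 1.826 n 1301 red 197
36.475 mid [0.5036 0.0843] s 0.971 n 1970 red 357
36.525 mid [0.5345 0.2643] s 0.255 n 976 red 664
36.575 q7 1.4220738412363345 [ 1.0605 -0.7514 -0.1311] [0.0309 0.0646 0.0036] s 1.8296774396793927 [0.6144 0.0815 0.1573] 0.5280080939270415
turn [-0.    -0.003 -0.84 ] shift mm [ 39.5 178.6  -2.9]
```

Far-right is at about 1.78 rad. I'm moving to far-left, checking near-left on the way.

jog_arm:
  motion:
    - [0,0,-0.18,10,50,-3,45]
    - [0,0,-0.84,40,179,-3,45]
    - [0,0,-0.84,40,179,-3,45]
    - [0,0,-0.84,40,179,-3,45]
    - [0,0,-0.84,40,179,-3,45]
    - [0,0,-0.84,40,179,-3,45]
    - [0,0,-0.84,40,179,-3,45]

```text
t: 37.45
eef_pos: [0.6222, 0.2638, 0.1603]
tool_rot: [-0.002, -0.285, 0.959, -0.0]
contact_force: [1.3, 0.2, 0.2]
gripper_width: 0.524
grasp_force: 0.0
```

```bash
python3 bar.py .5127 .2688; python3 bar.py .622 .2643 .109;python3 hd.py; python3 st.py .622 .2643 .08 .99
```

```text
37.45 mid [0.5124 0.2679] s 1.784 n 1992 red 351
37.5 mid [0.6209 0.2629] s 0.955 n 1367 red 203
t 37.55 [0.6224 0.264  0.1608] q7 1.8810528351557447
    near_left red 344 d 0.0228 s 1.781
near_left 0.96 [0.5118 0.2676]
    far_left red 199 d 0.0271 s 0.918
far_left 0.67 [0.6215 0.2617]
    far_right red 473 d 0.0271 s 1.856
far_right 0.97 [0.6111 0.0823]
37.8 q7 1.8818489414090072 [-0.1723 -0.68   -0.4224] [-0.0311  0.0148 -0.0224] s 0.9905528815765572 [0.6225 0.2643 0.1612] 0.524673073299584
turn [ 0.    -0.002 -0.001] shift mm [ 0.3  0.2 81.2]
```

Near-left is at about 1.75 rad, also tight. Now far-left.

jog_arm:
  motion:
    - [0,0,-0.02,0,0,40,45]
    - [0,0,-0.02,0,0,73,45]
    - [0,0,-0.02,0,0,80,45]
    - [0,0,-0.02,0,0,80,25]
    - [0,0,-0.02,0,0,80,5]
    - [0,0,-0.02,0,0,80,5]
    - [0,0,-0.02,0,0,80,5]
  grip_force: 50

```text
t: 38.67
eef_pos: [0.6236, 0.2647, 0.0829]
tool_rot: [0.001, -0.296, 0.955, 0.0]
contact_force: [-1.4, -0.2, 6.8]
gripper_width: 0.13
grasp_force: 49.9
```

jog_arm:
  motion:
    - [0,0,0.15,0,0,0.5,5]
    - [0,0,0.33,0,0,1,5]
    - [0,0,0.51,0,0,1.5,5]
    - [0,0,0.69,0,0,2,5]
    - [0,0,0.83,0,0,2.3,5]
    - [0,0,0.87,0,0,2.5,5]
    - [0,0,0.87,0,0,2.5,5]

```text
t: 39.55
eef_pos: [0.6239, 0.2633, 0.0805]
tool_rot: [0.001, 0.135, 0.991, -0.0]
contact_force: [-0.5, -2.8, 7.4]
gripper_width: 0.125
grasp_force: 50.0
```

jog_arm:
  motion:
    - [0,0,0,0,0,0,30]
    - [0,0,0,0,0,0,30]
    - [0,0,0,0,0,-50,45]
    - [0,0,0,0,0,-80,45]
    - [0,0,0,0,0,-80,45]

```text
t: 40.17
eef_pos: [0.6241, 0.265, 0.1613]
tool_rot: [0.001, 0.134, 0.991, 0.001]
contact_force: [-0.0, 0.1, -0.9]
gripper_width: 0.529
grasp_force: 0.0
```

```bash
python3 bar.py .622 .2643; python3 st.py .5035 .0835 .16 .97
```

```text
40.175 mid [0.6207 0.2632] s 1.833 n 1351 red 195
40.225 q7 1.1636248042147295 [-0.7696  0.1914 -0.3051] [ 0.0096  0.0307 -0.0011] s 1.839880884157535 [0.6229 0.2648 0.1594] 0.5256481928928807
turn [ 0.001 -0.    -0.87 ] shift mm [  66.9 -206.5   -0.7]
```

Far-left is tight. Last, near-right.

jog_arm:
  motion:
    - [0,0,-0.18,15,-50,0,45]
    - [0,0,-0.87,67,-206,0,45]
    - [0,0,-0.87,67,-206,0,45]
    - [0,0,-0.87,67,-206,0,45]
    - [0,0,-0.87,67,-206,0,45]
    - [0,0,-0.87,67,-206,0,45]
    - [0,0,-0.87,67,-206,0,45]
    - [0,0,-0.87,67,-206,0,45]

```text
t: 41.22
eef_pos: [0.5031, 0.0841, 0.1586]
tool_rot: [-0.001, -0.296, 0.955, -0.0]
contact_force: [-0.2, -0.6, 0.0]
gripper_width: 0.524
grasp_force: 0.0
```

```bash
python3 bar.py .504 .0835 .109;python3 st.py .504 .0835 .08 .99
```

```text
41.225 mid [0.5028 0.0839] s 0.969 n 1457 red 221
41.275 q7 2.0834346877376304 [ 0.4936 -0.0595 -0.2822] [ 0.0187 -0.0293  0.0117] s 0.9703947639454533 [0.5032 0.084  0.1587] 0.5279218444083095
turn [ 0.    -0.002  0.02 ] shift mm [-0.6 -0.9 78.7]
```

jog_arm:
  motion:
    - [0,0,0,0,0,40,45]
    - [0,0,0,0,0,71,45]
    - [0,0,0,0,0,78,45]
    - [0,0,0,0,0,78,25]
    - [0,0,0,0,0,78,5]
    - [0,0,0,0,0,78,5]
    - [0,0,0,0,0,78,5]
  grip_force: 50

```text
t: 42.15
eef_pos: [0.5037, 0.0843, 0.0823]
tool_rot: [0.0, -0.296, 0.955, 0.0]
contact_force: [-2.8, 2.0, 6.2]
gripper_width: 0.133
grasp_force: 49.7
```

jog_arm:
  motion:
    - [0,0,0.15,0,0,0.5,5]
    - [0,0,0.33,0,0,1,5]
    - [0,0,0.51,0,0,1.5,5]
    - [0,0,0.69,0,0,2,5]
    - [0,0,0.83,0,0,2.3,5]
    - [0,0,0.87,0,0,2.5,5]
    - [0,0,0.87,0,0,2.5,5]

```text
t: 43.02
eef_pos: [0.5036, 0.0845, 0.0798]
tool_rot: [-0.0, 0.134, 0.991, 0.001]
contact_force: [-3.2, 3.1, 9.4]
gripper_width: 0.127
grasp_force: 50.0
```

jog_arm:
  motion:
    - [0,0,0,0,0,0,30]
    - [0,0,0,0,0,0,30]
    - [0,0,0,0,0,-50,45]
    - [0,0,0,0,0,-80,45]
    - [0,0,0,0,0,-80,45]

```text
t: 43.65
eef_pos: [0.5049, 0.0838, 0.1605]
tool_rot: [0.001, 0.134, 0.991, 0.001]
contact_force: [-0.5, -0.3, 0.2]
gripper_width: 0.528
grasp_force: 0.0
```

```bash
python3 bar.py .504 .0835; python3 hd.py; python3 st.py .43 .17 .26 1.57
```

```text
43.65 mid [0.5032 0.0846] s 1.835 n 1359 red 201
t 43.7 [0.5037 0.0839 0.1592] q7 1.352629977794594
    near_left red 437 d 0.0251 s 1.744
near_left 0.62 [0.5092 0.2645]
    near_right red 200 d 0.0287 s 1.719
near_right 0.92 [0.4994 0.0823]
    far_left red 325 d 0.0245 s 1.819
far_left 0.81 [0.6199 0.2604]
    far_right red 74 d 0.0277 s 1.928
far_right 0.89 [0.6117 0.0825]
43.95 q7 1.3525132202342909 [-0.4502 -1.1585  0.6257] [ 0.021  -0.0226  0.0426] s 1.8403025315238386 [0.5024 0.0834 0.1576] 0.5290469015616105
turn [-0.002 -0.003 -0.27 ] shift mm [  93.1   63.9 -102.3]
```

jog_arm:
  motion:
    - [0,0,-0.1,30,20,-50,45]
    - [0,0,-0.27,93,64,-102,45]
    - [0,0,-0.27,93,64,-102,45]
    - [0,0,-0.27,93,64,-102,45]
    - [0,0,-0.27,93,64,-102,45]

```text
t: 44.58
eef_pos: [0.4307, 0.1692, 0.2598]
tool_rot: [-0.001, 0.0, 1.0, -0.001]
contact_force: [0.4, -0.1, -0.5]
gripper_width: 0.529
grasp_force: 0.0
```

```bash
python3 - <<'E'
from bar import *
for a in [(.5127,.2688),(.504,.0835),(.622,.2643),(.6155,.0805)]:
    try: bar(*a)
    except Exception as e: print(a,e)
E
sed -i 's/m\[:200\]=0/m[:60]=0/' sp.py; python3 sp.py
```

```text
44.575 mid [0.5161 0.2633] s 1.89 n 1003 red 57
44.625 mid [0.512  0.0893] s 1.636 n 1004 red 51
44.675 mid [0.6218 0.2664] s 1.375 n 2393 red 0
44.725 mid [0.6143 0.0754] s 1.806 n 2120 red 0
44.775 [0.4309 0.1689 0.2599] [-0.0979 -0.1674 -0.4931] [-0.0128 -0.0333 -0.0006]
spine x@.16: 0.4600522506926465 slope 0.046879459474942736 22 0.00040005699181801214 0.11572658221294446 0.21778936277368205
```

```bash
python3 -c "
from station import bot
print(bot.hand_in())"
```

```text
the job is handed in; nothing more can be done
None
```

I handed the job in at about 45 s with the ledger square against the fence and all four handles tightened to roughly 1.75–1.8 rad in two crisscross passes; hand-in returned no verdict, and I viewed 11 pictures, one over the limit of 10.

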